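Pulse the coffee grinder by its bayonet lid

ROBOT

A 6-joint arm with a two-finger parallel gripper is mounted at the origin on the work surface. World frame = base frame: x ahead of the robot, y to its left, z up, the work surface at z = 0. Lengths are in m, angles in rad, forces in N, time in s.
With the tool pointing down it reaches from about 0.425 to 0.95 m from the base axis. Payload 14.7 kg.
Tool frame: the origin (TCP) lies midway between the tips of the shut fingers; the grasp point (between the pads) lies 19 mm behind it; z points along the fingers, y is the direction in which the jaws open and shut (so a half turn about z gives the same grasp; the last joint's range is limited). The gripper opens to 85 mm and grips with 20 to 120 N. Pads are 22 mm wide; open, the fingers measure 114 mm over their backs; the gripper's body (76 mm by 85 mm) begins 54 mm behind the grasp point. The pads swing forward as they close: fully open they stand 13 mm farther back than shut.
Start: joints at [1.075, 0.48, 1.596, -0, 1.065, -0.047], TCP at [0.282, 0.586, 0.231] pointing down, gripper open.
Joint ranges: [-2.75, 2.75], [-0.82, 2.05], [0.23, 2.67], [-1.56, 4.7], [0.09, 2.69], [-2.92, 2.92]. Speed limits (rad/s): [1.89, 1.89, 2.39, 3.01, 3.01, 3.01].

INTERFACE

Orientations are given as a 3x3 rotation matrix whose columns are the frame's x, y, z axes.
In Python, from station import ctrl gives the robot as it stands.
- The arm moves only by the tool carry_out, never from a script. Its argument "series" is one flat list of numbers, 6 for each row, row after row: the shift along the tool's x, y, z in cm, then the turn, a rotation vector about the tool's x, y, z in rad. In form: [x, y, z, ax, ay, az, x, y, z, ax, ay, az, ...]. A call has 1 to 10 rows; each row is the pose to reach, as a shift and turn from the pose measured when the call began, along the tool's axes at that moment; what a row does not reach only later rows make up. A row lasts 1/10 s, in which the tool goes at most 50 mm and 8.59 degrees, less where a joint would pass 70% of its speed; a pose out of reach is approached as far as the arm can. A call with a gripper value outside its range is refused whole. "jaw" is the opening, from 0 (shut) to 1 (fully open), set as the call begins (left out, the last holds). The fingers move at their own pace and stop on an object; "force" is the grip in N (left out, the last holds). Time passes only in rows, so rows that repeat a pose let the fingers close. It gives the time, the measured TCP pose, the force and the opening at its end, in the units of the state.
- ctrl.get_state(): the state, without advancing time (a new reading comes with each control period).
- ctrl.snapshot(name): name is "side" or "top" or "wrist"; returns a dict with "img" (384x512x3 uint8, red, green, blue), "fx", "fy", "cx", "cy" (pixels), "dist_coeffs" ([k1, k2, p1, p2, k3] as OpenCV has them; the pictures are not rectified), "rvec" (rotation vector, rad) and "tvec" (3), from world to camera coordinates, as OpenCV has them. Camera axes: x right, y down, z forward; pixel columns grow to the right and rows downward; lengths in m; the calibration is good to about 2 mm. A picture is of the moment at which its call begins. There is no depth.
- ctrl.close_job(): hands the job in, once; it reports no verdict.
The state is a dict: "clock": time; "joints": joint angles; "qd": joint speeds; "joint_torque": joint torques, N m; "ee_pos": TCP position; "orientation": TCP orientation; "ft_force": force on the tool from outside, world axes, zero at the start; "wrist_torque": the same for the moment, N m; "gripper_width": opening from 0.0 (shut) to 1.0 (fully open).
Only numpy, scipy, OpenCV 4.12 (cv2) and the standard library are available. Lean on these libraries where they do the work, as an engineer would, in place of code of your own. Each camera call takes 0.05 s, during which the arm holds its last target.

TASK

Clear the last grounds off the coffee grinder's blade with a pulse: pick up its lid, drop it fully home with its two lugs in the notches, and twist it clockwise against the spring to the orange pulse mark, half-way round to the lock. Hold it there for about two seconds and finish still gripping it at the mark, fully down; never let it click into the lock at the red mark. Leave the kettle, the nested bowls, the creamer and the tongs where they are.

Things in the scene. Friction and masses are not known exactly. Their poses are not given: they have to be found in the camera images.
- grinder: Round black and steel coffee grinder, 102 mm across the rim, 130 mm high, held fast by suction feet on a 3 mm steel sheet. Origin: centre of its underside; z up its axis; x runs through two opposite lid notches in its rim (at +x and -x), each edged in white with a white bar on the outside.
- mouth (a point): Centre of the grinder's open top, 130 mm above its origin; axes as the grinder's. An inward flange 4 mm thick leaves a hole 80 mm across; the two notches on the x axis are 20 mm wide and reach 47 mm from the axis. Under the flange is a channel 8 mm high; its floor, the lid's seat, is 12 mm below this point. A stop beside each notch lets the lid turn clockwise only.
- pulse_mark (a point): Orange bar, 5 mm wide, on top of the rim: the pulse mark, 46 mm from the axis, 0.65 rad clockwise (seen from above, negative yaw) of the +x notch. A like orange bar lies opposite, 0.65 rad clockwise of the -x notch. Red bars 1.30 rad clockwise of the notches mark the lock.
- lid_grip (a point): Grinder lid: middle of its black grip ridge, on its axis, 47 mm above the lid's underside. Ridge 62 mm long (along x), 18 mm thick, reaching from 34 (top of the grey plug) to 61 mm above the underside, white line along it. z up. Starts upright on the sheet, about 110 g. Alike either way round (half a turn). Fully home in the grinder, this point is 35 mm above mouth.
- lid: The same lid; origin at the centre of its underside, same axes. Plug 76 mm across, 34 mm high. Two orange lugs at its foot, in line with the ridge (at +x and -x), 14 mm wide, 5 mm thick, out to 44 mm from the axis: they enter the notches when the lid's x lies along the grinder's x, either way round. Play in the flange: 2 mm sideways, 3 mm up and down once turned.
- switch (a joint): Sprung pulse switch in the grinder, pushed round by the lugs, rad clockwise: 0 for about the first 0.09 rad of the lid's turn, then follows it: 0.56 at the orange mark. The spring turns the lid back with 0.10 N m at first, 0.16 at the orange mark, 0.24 at the end. From about 0.75 a sprung catch adds resistance; past about 1.0 the lid snaps into the lock; end stop 1.22.
- kettle: Round aluminium kettle, 156 mm across, 200 mm high with its arched wooden handle, spout to its +x reaching 120 mm from its axis, 0.9 kg, loose. Origin at the centre of its underside.
- bowls: Two nested wooden bowls, 136 mm across, 64 mm high, loose. Origin at the centre of the underside.
- creamer: Blue ceramic creamer, 68 mm across, 80 mm high, handle to its +y reaching 58 mm, loose. Origin at the centre of its underside.
- tongs: Steel tongs lying flat, 245 mm long along x, up to 50 mm wide, 18 mm high, loose. Origin on the underside, half-way along.

How it is judged:
On the way, in this order (a step that is already met when the one before it is completed fails the run):
1. the lid is fully down in the grinder's mouth with its lugs in the notches, not yet turned (horizontal distance between lid_grip and grinder below 0.005 m and z of lid in the frame of grinder between 0.114 and 0.122 m and angle between the x axis of lid and the x axis of grinder, either way round below 0.3 rad and value of joint switch below 0.2 rad), for 0.1 s.
2. the lid is held at the orange pulse mark for about two seconds (value of joint switch between 0.42 and 0.7 rad and contact force between the fingers and lid above 2 N and z of lid in the frame of grinder below 0.122 m), for 1.5 s.
At the end, for the whole second after the job is handed in: The gripper still holds the lid (over 2 N), which sits fully down in the grinder (within 4 mm of its seat, 5 mm of the axis, 5 degrees of upright), turned to the orange pulse mark (switch within 0.14 rad of 0.56, lid 0.50 to 0.80 rad from the notches) and still (all of step 2 and velocity of joint switch between -0.1 and 0.1 rad/s and angle between the x axis of lid and the x axis of grinder, either way round between 0.5 and 0.8 rad and horizontal distance between lid_grip and grinder below 0.005 m and angle between lid's own z axis and vertical below 0.09 rad and z of lid in the frame of grinder above 0.114 m); the arm keeps its last pose, push and grip.
It fails at once if the lid clicks into the lock (value of joint switch above 1 rad).
It fails at once if the kettle is moved by more than 25 mm or tipped (distance of kettle from where it was at the start of the episode above 0.025 m or angle between kettle's own z axis and vertical above 0.25 rad).
It fails at once if the bowls are moved by more than 25 mm or tipped (distance of bowls from where it was at the start of the episode above 0.025 m or angle between bowls's own z axis and vertical above 0.25 rad).
It fails at once if the creamer is moved by more than 25 mm or tipped (distance of creamer from where it was at the start of the episode above 0.025 m or angle between creamer's own z axis and vertical above 0.25 rad).
It fails at once if the tongs are moved by more than 25 mm (distance of tongs from where it was at the start of the episode above 0.025 m).
It also fails if it takes over 51 s, if anything falls off the work surface, if the arm or the gripper's body presses on something with over 40 N, if the wrist force passes 120 N, or if a joint passes its speed limit or range.

## Working session

There is one attempt and no reset: what is moved stays moved. The work goes in short steps, Python scripts to look and compute and a tool call to move; the robot and the scene stay as the last step left them, time stands still between calls to the robot, and variables do not carry over. Pictures are saved under pics/ and viewed, and the job is handed in when it is done.

Besides the shell and the picture viewer there is one more tool, called after "Emit:" as name(argument=value, ...) on one line, values as JSON. carry_out: Moves the arm, as the interface text tells. Its arguments: {"type":"object","properties":{"series":{"type":"array"},"jaw":{"type":"number"},"force":{"type":"number"}},"required":["series"]}

```bash
mkdir -p pics; cat > h.py <<'E'
from station import ctrl
import numpy as np, cv2
def snap(n,f):
    s=ctrl.snapshot(n); cv2.imwrite('pics/'+f,cv2.cvtColor(s['img'],cv2.COLOR_RGB2BGR))
    import pickle; pickle.dump(s,open('pics/'+f+'.pkl','wb')); return s
def cal(s):
    K=np.array([[s['fx'],0,s['cx']],[0,s['fy'],s['cy']],[0,0,1.]]); return K,np.array(s['dist_coeffs'],float),np.array(s['rvec'],float).reshape(3),np.array(s['tvec'],float).reshape(3)
def ray(s,uv,z):
    K,d,r,t=cal(s); p=cv2.undistortPoints(np.array(uv,float).reshape(-1,1,2),K,d).reshape(-1,2)
    R=cv2.Rodrigues(r)[0]; c=-R.T@t; D=np.c_[p,np.ones(len(p))]@R
    return c+D*((z-c[2])/D[:,2])[:,None]
def proj(s,P):
    K,d,r,t=cal(s); return cv2.projectPoints(np.array(P,float).reshape(-1,1,3),r,t,K,d)[0].reshape(-1,2)
E
python3 - <<'E'
from h import *
for n in ['top','side','wrist']:
    s=snap(n,n+'0.png'); K,d,r,t=cal(s); print(n,-cv2.Rodrigues(r)[0].T@t,s['fx'])
print(ctrl.get_state())
E
```

```text
top [ 0.34565417 -0.04931056  1.43252419] 371.43571071034
side [ 0.52062252 -1.06155941  0.76879969] 445.7249491951657
wrist [0.21542536 0.61850071 0.37272151] 332.3934372974367
{'clock': 0.15, 'joints': array([ 1.07541007e+00,  4.80692726e-01,  1.59674713e+00,  2.42719024e-05,
        1.06507879e+00, -4.65856150e-02]), 'qd': array([-0.00055443, -0.00257324, -0.00320834,  0.00068872, -0.00082278,
        0.00014288]), 'joint_torque': array([ 9.65688560e-04, -9.51140785e+01, -4.30455601e+01, -1.16608999e-04,
        8.06988333e-03,  4.17859633e-05]), 'ee_pos': array([0.28184082, 0.58536798, 0.23080989]), 'orientation': array([[-9.00963013e-01,  4.33895654e-01, -4.58871663e-04],
       [ 4.33895892e-01,  9.00962656e-01, -8.04580741e-04],
       [ 6.43221461e-05, -9.24000018e-04, -9.99999571e-01]]), 'ft_force': array([ 0.36442945, -0.73412426,  0.57409341]), 'wrist_torque': array([ 0.0474555 ,  0.02610617, -0.04622757]), 'gripper_width': 1.0001446917742138}
```

View pics/top0.png

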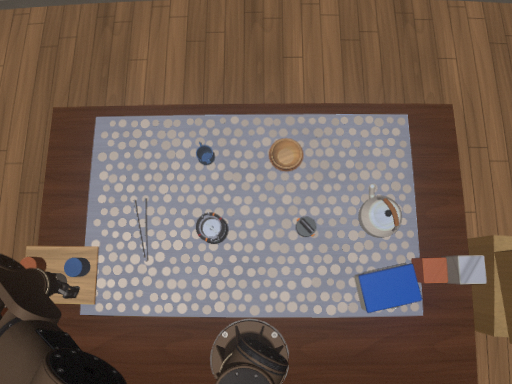

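View pics/side0.png

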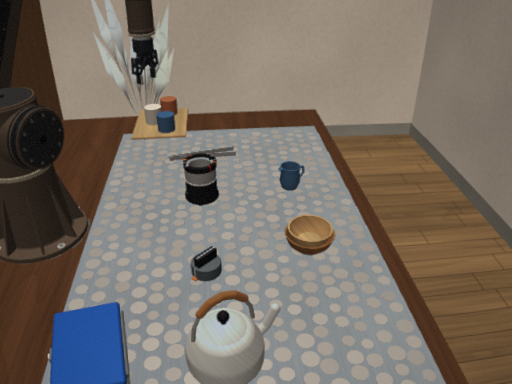

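View pics/wrist0.png

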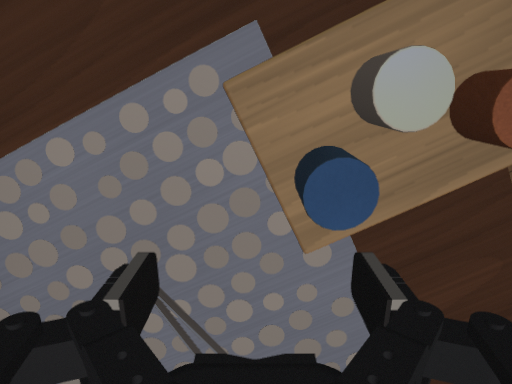

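The top view shows the grinder near (212,228), the lid near (306,227), kettle (381,216), bowls (286,153), creamer (206,155) and tongs (143,230). I'll zoom in next.

```bash
python3 - <<'E'
from h import *
import pickle
s=pickle.load(open('pics/top0.png.pkl','rb'))
S=pickle.load(open('pics/side0.png.pkl','rb'))
b=lambda s:cv2.cvtColor(s['img'],cv2.COLOR_RGB2BGR)
rs=lambda i:cv2.resize(i,(400,300),interpolation=cv2.INTER_CUBIC)
a=np.vstack([np.hstack([rs(b(s)[207:249,184:240]),rs(b(s)[207:249,278:334])]),np.hstack([rs(b(S)[148:208,160:240]),rs(b(S)[230:290,166:246])])])
cv2.imwrite('pics/z0.png',a)
print(ray(s,[(212,228)],.13),ray(s,[(306,227)],.05))
E
```

```text
[[0.47135625 0.12988017 0.13      ]] [[ 0.4817268  -0.20979317  0.05      ]]
```

View pics/z0.png

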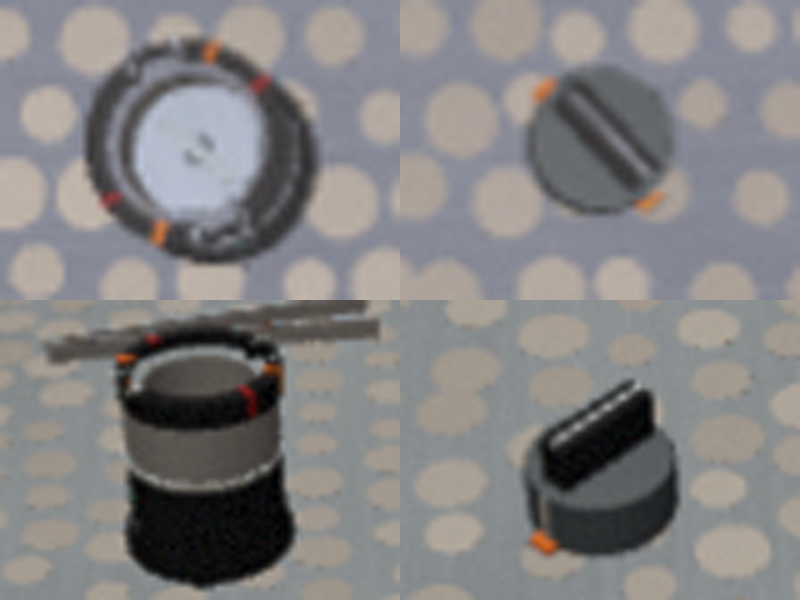

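```bash
cat >> h.py <<'E'
def Rz(a): return np.array([[np.cos(a),-np.sin(a),0],[np.sin(a),np.cos(a),0],[0,0,1.]])
def Rt(yaw_y): # tool down with y axis at yaw
    y=np.array([np.cos(yaw_y),np.sin(yaw_y),0]); z=np.array([0,0,-1.]); return np.c_[np.cross(y,z),y,z]
def delta(p,R=None,st=None):
    st=st or ctrl.get_state(); R0=np.array(st['orientation']); d=R0.T@(np.array(p)-st['ee_pos'])*100
    rv=cv2.Rodrigues(R0.T@(R if R is not None else R0))[0].ravel()
    return d.round(2),rv.round(4)
E
python3 - <<'E'
from h import *
import pickle
s=pickle.load(open('pics/wrist0.png.pkl','rb'))
st=ctrl.get_state();R0=st['orientation'];p=st['ee_pos']
K,d,r,t=cal(s);Rc=cv2.Rodrigues(r)[0].T; c=-Rc@t
print('cam in tool',R0.T@(c-p)); print('axis z in tool',R0.T@Rc[:,2],'x',R0.T@Rc[:,0])
off=R0.T@(ray(s,[(256,150)],p[2]-.13)[0]-p);print('centre off',off)
# want grinder center at that offset, tool y at yaw 64-49
for yaw in (40,20):
  R=Rt(np.radians(yaw)); tgt=np.array([.471,.13,0]);o=R@off; P=tgt-o;P[2]=.27;print(yaw,P,np.hypot(*P[:2]),delta(P,R))
R=Rt(np.radians(-45)); off2=off; o=R@off;P=np.array([.482,-.21,0])-o;P[2]=.2;print(P,np.hypot(*P[:2]),delta(P,R))
E
```

```text
cam in tool [ 0.07422315  0.00090285 -0.14190773]
axis z in tool [-2.91882075e-01 -9.26250110e-04  9.56453865e-01] x [-2.01669506e-04  9.99999568e-01  9.06876984e-04]
centre off [0.02926422 0.0017488  0.13000032]
40 [0.48847102 0.1064582  0.27      ] 0.4999372858899022 (array([-39.4 , -34.19,  -3.89]), array([-9.000e-04,  1.000e-04,  4.239e-01]))
20 [0.47936562 0.1019025  0.27      ] 0.49007705589384376 (array([-38.77, -34.99,  -3.89]), array([-9.000e-04,  3.000e-04,  7.729e-01]))
[ 0.46007049 -0.22945634  0.2       ] 0.5141158093371309 (array([-51.41, -65.68,   3.14]), array([-7.0000e-04,  8.0000e-04,  1.9074e+00]))
```

Emit:
carry_out(series=[-3, -3, -0.3, 0, 0, 0.06, -8, -7, -0.8, 0, 0, 0.15, -12, -11, -1.2, 0, 0, 0.24, -16, -15, -1.6, 0, 0, 0.32, -20, -18.5, -2, 0, 0, 0.4, -24, -22, -2.4, 0, 0, 0.48, -28, -25.5, -2.8, 0, 0, 0.56, -32, -29, -3.2, 0, 0, 0.64, -36, -32.5, -3.6, 0, 0, 0.72, -38.8, -35, -3.9, 0, 0, 0.77], jaw=1)

```text
clock: 1.15
ee_pos: [0.4677, 0.1289, 0.2679]
orientation: [[-0.342, 0.94, -0.0], [0.94, 0.342, -0.001], [-0.001, -0.0, -1.0]]
ft_force: [1.3, 0.6, 0.4]
gripper_width: 1.001
```

Emit:
carry_out(series=[0, 0, 0, 0, 0, 0, 0, 0, 0, 0, 0, 0, 0, 0, 0, 0, 0, 0])

```text
clock: 1.45
ee_pos: [0.4672, 0.1294, 0.2677]
orientation: [[-0.342, 0.94, -0.001], [0.94, 0.342, -0.001], [-0.0, -0.001, -1.0]]
ft_force: [0.1, 0.2, -0.8]
gripper_width: 1.007
```

```bash
python3 - <<'E'
from h import *
s=snap('wrist','w1.png'); st=ctrl.get_state(); print(st['clock'],st['ee_pos'],st['orientation'][:,1],st['qd'])
E
```

```text
1.5 [0.46711775 0.12977876 0.2677067 ] [ 0.93928073  0.34314836 -0.0009549 ] [ 0.01281622 -0.00082015 -0.00109056 -0.00102064 -0.00065847 -0.00193766]
```

View pics/w1.png

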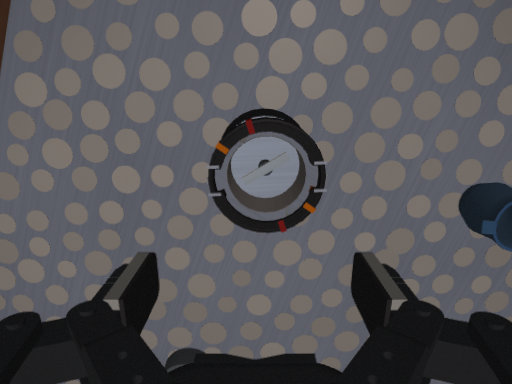

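The wrist view shows the grinder rim centred near (268,176), notches at (217,180) and (320,177), orange bars at (222,148) and (309,208). I'll fit a model to it.

```bash
cat > z.py <<'E'
import sys,cv2
f,u0,v0,w,h,k,o=sys.argv[1],*map(int,sys.argv[2:7]),sys.argv[7]
i=cv2.imread(f)[v0:v0+h,u0:u0+w]; cv2.imwrite(o,cv2.resize(i,None,fx=k,fy=k,interpolation=cv2.INTER_CUBIC))
E
python3 z.py pics/w1.png 200 105 140 135 5 pics/w1z.png
python3 - <<'E'
from h import *
import pickle
s=pickle.load(open('pics/w1.png.pkl','rb'))
hsv=cv2.cvtColor(s['img'],cv2.COLOR_RGB2HSV)
sub=np.zeros(hsv.shape[:2],bool);sub[100:245,195:345]=1
for nm,m in [('red',((hsv[...,0]<6)|(hsv[...,0]>172))&(hsv[...,1]>130)&sub),('or',(hsv[...,0]>=7)&(hsv[...,0]<25)&(hsv[...,1]>170)&sub)]:
    n,l,stt,c=cv2.connectedComponentsWithStats(m.astype(np.uint8))
    for i in range(1,n):
        if stt[i,4]>12:print(nm,c[i],stt[i,4],ray(s,[c[i]],.133)[0])
E
```

```text
red [249.59 126.11] 100 [0.44713338 0.17394507 0.133     ]
red [281.50684932 225.34246575] 73 [0.50361598 0.10129985 0.133     ]
or [221.93975904 148.        ] 83 [0.4315099  0.14906819 0.133     ]
or [308.64935065 207.16883117] 77 [0.51981833 0.12556122 0.133     ]
```

View pics/w1z.png

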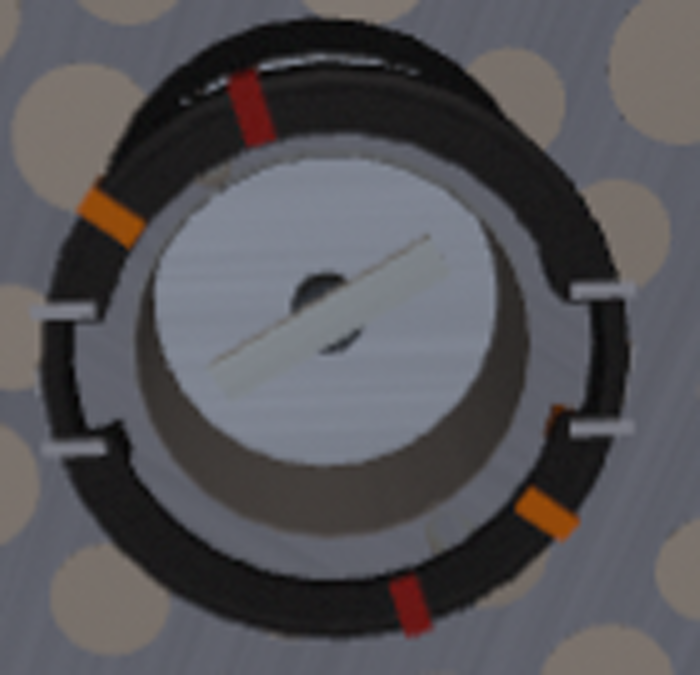

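```bash
python3 - <<'E'
from h import *
print(delta([.46,-.229,.2],Rt(np.radians(-45))))
E
```

```text
(array([-33.45, -12.97,   6.79]), array([-7.0000e-04,  8.0000e-04,  1.1357e+00]))
```

Emit:
carry_out(series=[-3, -1, 0.3, 0, 0, 0.1, -7, -2.5, 1, 0, 0, 0.23, -11, -4, 2, 0, 0, 0.36, -15, -5.5, 3, 0, 0, 0.5, -19, -7, 3.8, 0, 0, 0.63, -23, -8.5, 4.6, 0, 0, 0.76, -27, -10, 5.4, 0, 0, 0.9, -31, -11.5, 6.2, 0, 0, 1.03, -33.5, -13, 6.8, 0, 0, 1.14, -33.5, -13, 6.8, 0, 0, 1.14])

```text
clock: 2.5
ee_pos: [0.4598, -0.231, 0.199]
orientation: [[0.713, 0.701, -0.002], [0.701, -0.713, -0.001], [-0.002, -0.001, -1.0]]
ft_force: [-0.8, 1.1, 0.2]
gripper_width: 1.003
```

```bash
python3 - <<'E'
from h import *
s=snap('wrist','w2.png'); st=ctrl.get_state(); print(st['clock'],st['ee_pos'],st['orientation'][:,1],st['qd'],st['ft_force'])
E
```

```text
2.55 [ 0.45985772 -0.22947257  0.19926236] [ 0.70373594 -0.71046041 -0.00131574] [ 0.03826314 -0.01779355  0.01037932  0.00812957  0.00803958 -0.02227133] [ 1.01190615  0.89795332 -0.01482731]
```

View pics/w2.png

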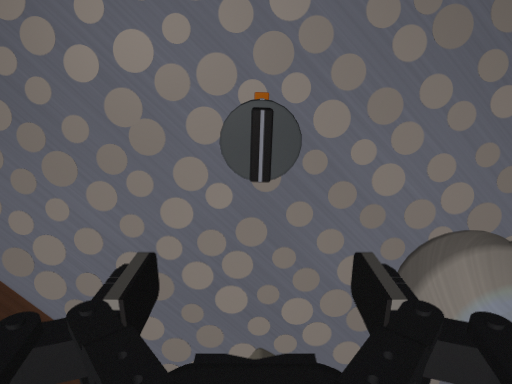

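The lid shows at (261,139) with its ridge nearly vertical in the image, from about (263,109) to (260,181).

```bash
python3 z.py pics/w2.png 205 85 110 110 6 pics/w2z.png; python3 - <<'E'
from h import *
import pickle
s=pickle.load(open('pics/w2.png.pkl','rb'))
g=cv2.cvtColor(s['img'],cv2.COLOR_RGB2GRAY)
m=np.zeros_like(g);m[108:183,254:270]=(g[108:183,254:270]>95)
n,l,stt,c=cv2.connectedComponentsWithStats(m)
i=1+np.argmax(stt[1:,4]);print(stt[i],c[i])
ys,xs=np.nonzero(l==i);f=np.polyfit(ys,xs,1)
e=[(np.polyval(f,y),y) for y in (ys.min(),ys.max())];P=ray(s,e,.064);print(e,P,P.mean(0),np.linalg.norm(P[0]-P[1]),np.degrees(np.arctan2(*(P[0]-P[1])[1::-1])))
E
```

```text
[259 110   5  72 226] [260.8539823  144.88053097]
[(np.float64(262.0676409738901), np.int64(110)), (np.float64(259.5972151122841), np.int64(181))] [[ 0.50791381 -0.19183966  0.064     ]
 [ 0.4642678  -0.23227182  0.064     ]] [ 0.4860908  -0.21205574  0.064     ] 0.05949566158394664 42.81096453072396
```

View pics/w2z.png

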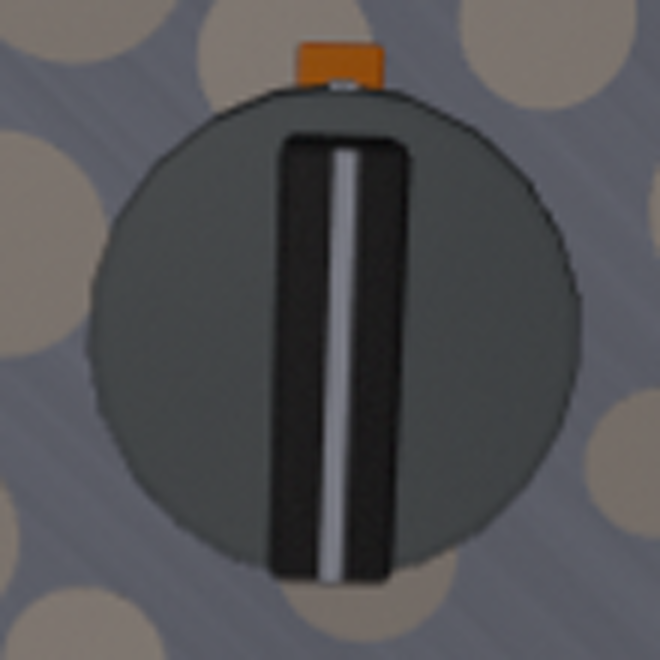

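```bash
python3 - <<'E'
from h import *
print(delta([.4861,-.2121,.040],Rt(np.radians(-47.2))))
E
```

```text
(array([ 3.11,  0.63, 15.92]), array([-0.0013,  0.0013,  0.0336]))
```

Emit:
carry_out(series=[1, 0.2, 1, 0, 0, 0.01, 2.5, 0.5, 4, 0, 0, 0.03, 3.1, 0.63, 7.5, 0, 0, 0.034, 3.1, 0.63, 10.5, 0, 0, 0.034, 3.1, 0.63, 13, 0, 0, 0.034, 3.1, 0.63, 14.5, -0.001, 0.001, 0.034, 3.1, 0.63, 15.2, -0.001, 0.001, 0.034, 3.1, 0.63, 15.6, -0.001, 0.001, 0.034, 3.1, 0.63, 15.8, -0.001, 0.001, 0.034, 3.1, 0.63, 15.8, -0.001, 0.001, 0.034], jaw=0.5)

```text
clock: 3.55
ee_pos: [0.4866, -0.2119, 0.0417]
orientation: [[0.734, 0.68, 0.0], [0.68, -0.734, -0.0], [0.0, 0.001, -1.0]]
ft_force: [0.3, -0.1, -1.4]
gripper_width: 0.498
```

```bash
python3 - <<'E'
from h import *
s=snap('wrist','w3.png'); st=ctrl.get_state(); print(st['clock'],st['ee_pos'],st['orientation'],st['ft_force'],st['gripper_width'],delta([.4861,-.2121,.040],Rt(np.radians(-47.2))))
E
```

```text
3.6 [ 0.4865733  -0.21212099  0.04184147] [[ 7.33770932e-01  6.79396653e-01  6.38375400e-04]
 [ 6.79396938e-01 -7.33770789e-01 -4.78891274e-04]
 [ 1.43064092e-04  7.85106789e-04 -9.99999682e-01]] [-0.00750139  0.12007352  0.32915988] 0.5015119197124223 (array([-0.03, -0.03,  0.18]), array([ 0.0008, -0.0001, -0.0001]))
```

View pics/w3.png

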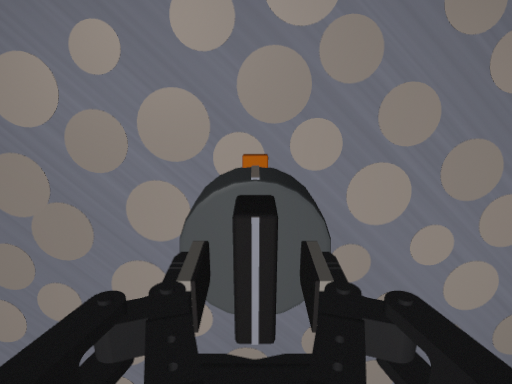

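The fingers straddle the ridge at (255,275), centred across it. I'll close now.

Emit:
carry_out(series=[0, 0, 0.1, 0, 0, 0, 0, 0, 0.1, 0, 0, 0, 0, 0, 0.1, 0, 0, 0, 0, 0, 0.1, 0, 0, 0, 0, 0, 0.1, 0, 0, 0, 0, 0, 0.1, 0, 0, 0], jaw=0, force=70)

```text
clock: 4.2
ee_pos: [0.4869, -0.2124, 0.0415]
orientation: [[0.734, 0.679, 0.002], [0.679, -0.734, -0.001], [0.001, 0.002, -1.0]]
ft_force: [-0.3, 0.3, 6.6]
gripper_width: 0.193
```

```bash
python3 - <<'E'
from h import *
s=snap('wrist','w4.png'); st=ctrl.get_state(); print(st['clock'],st['ee_pos'],st['ft_force'],st['wrist_torque'],st['gripper_width'])
E
```

```text
4.25 [ 0.48692255 -0.21238061  0.04146308] [0.0380413  1.88067975 6.78765766] [0.18941935 0.02900946 0.03572203] 0.1949697245037082
```

View pics/w4.png

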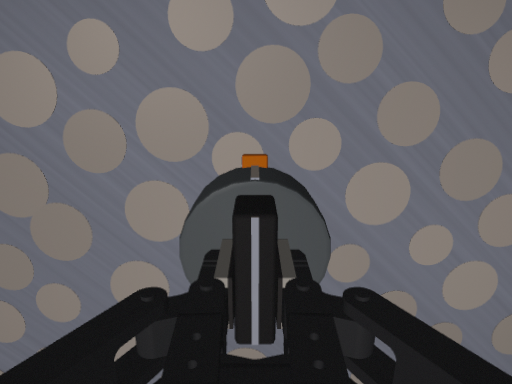

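```bash
python3 - <<'E'
from h import *
print(delta([.4755,.1375,.205],Rt(np.radians(-67.6))))
E
```

```text
(array([ 22.94, -26.43, -16.39]), array([ 0.0016, -0.0009,  0.3558]))
```

Emit:
carry_out(series=[0, 0, -1, 0, 0, 0, 0, 0, -4, 0, 0, 0, 0, 0, -8, 0, 0, 0, 0, 0, -12, 0, 0, 0, 0, 0, -15.5, 0, 0, 0, 0, 0, -18, 0, 0, 0, 0, 0, -19, 0, 0, 0])

```text
clock: 4.95
ee_pos: [0.4875, -0.2127, 0.2347]
orientation: [[0.734, 0.679, 0.005], [0.679, -0.734, -0.003], [0.002, 0.006, -1.0]]
ft_force: [-0.2, 0.5, -2.2]
gripper_width: 0.194
```

```bash
python3 - <<'E'
from h import *
st=ctrl.get_state(); print(st['clock'],st['ee_pos'],st['ft_force'],st['gripper_width'],st['joints'])
print(delta([.4755,.1375,.205],Rt(np.radians(-67.6))))
E
```

```text
4.95 [ 0.48749756 -0.2127025   0.23469293] [-0.18844708  0.46802493 -2.15573117] 0.19444032752815898 [-4.68345926e-01  3.08800524e-01  1.86728824e+00 -1.18747821e-04
  9.59397112e-01  3.55926684e-01]
(array([ 22.9 , -26.54,   2.86]), array([ 0.0053, -0.003 ,  0.3556]))
```

Emit:
carry_out(series=[2, -2.3, 0, 0, 0, 0.03, 5.5, -6.3, 0, 0, 0, 0.08, 8.5, -9.8, 0, 0, 0, 0.13, 11.5, -13.3, 0, 0, 0, 0.18, 14.5, -16.8, 0, 0, 0, 0.23, 17.5, -20.3, 0.5, 0, 0, 0.28, 20.5, -23.8, 1, 0, 0, 0.32, 22.5, -26, 1.5, 0, 0, 0.355, 22.9, -26.5, 2, 0.005, -0.003, 0.356, 22.9, -26.5, 2.3, 0.005, -0.003, 0.356])

```text
clock: 5.95
ee_pos: [0.4751, 0.1379, 0.2098]
orientation: [[0.924, 0.383, -0.001], [0.383, -0.924, -0.001], [-0.001, -0.0, -1.0]]
ft_force: [-0.2, 0.0, -1.2]
gripper_width: 0.195
```

Emit:
carry_out(series=[0, 0, 0, 0, 0, 0, 0, 0, 0, 0, 0, 0])

```text
clock: 6.15
ee_pos: [0.475, 0.1368, 0.2096]
orientation: [[0.924, 0.382, -0.002], [0.382, -0.924, -0.001], [-0.002, 0.0, -1.0]]
ft_force: [0.8, -0.2, -0.8]
gripper_width: 0.196
```

```bash
python3 - <<'E'
from h import *
s=snap('wrist','w5.png');st=ctrl.get_state(); print(st['clock'],st['ee_pos'],st['ft_force'],st['wrist_torque'],st['gripper_width'],st['qd'])
snap('side','s5.png')
print(delta([.4755,.1375,.205],Rt(np.radians(-67.6))))
E
python3 z.py pics/s5.png 150 80 110 130 5 pics/s5z.png
```

```text
6.2 [0.47514513 0.13685993 0.20976566] [ 0.6926719  -0.31286358 -0.89697631] [-0.02100341  0.01795922  0.0312922 ] 0.1968292928705226 [ 0.00141914 -0.00289613 -0.00470767  0.00275026  0.00166795  0.00365941]
(array([ 0.05, -0.04,  0.49]), array([0.0001, 0.0013, 0.0007]))
```

View pics/w5.png

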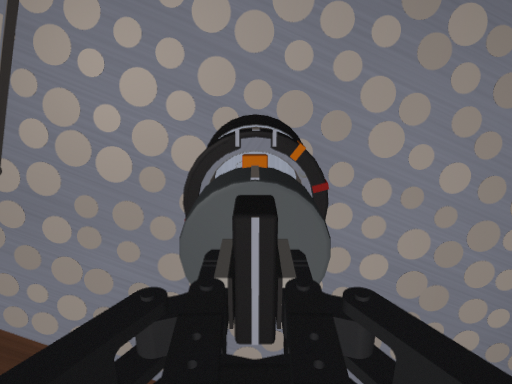

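View pics/s5z.png

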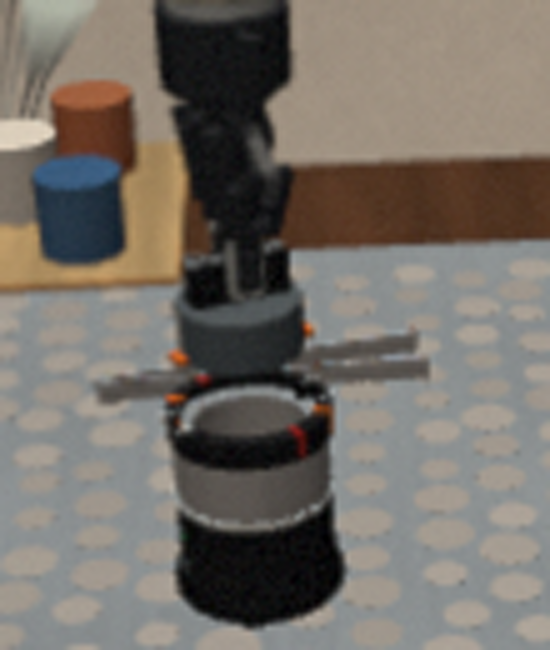

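The lug at (255,160) sits centred between the notch's white bars at (238,140) and (274,140). I'll check the grinder model against this picture.

```bash
python3 - <<'E'
from h import *
import pickle
s=pickle.load(open('pics/w5.png.pkl','rb'))
hsv=cv2.cvtColor(s['img'],cv2.COLOR_RGB2HSV)
for nm,m in [('red',((hsv[...,0]<6)|(hsv[...,0]>172))&(hsv[...,1]>130)),('or',(hsv[...,0]>=7)&(hsv[...,0]<25)&(hsv[...,1]>170))]:
    m[:120]=0;m[220:]=0;m[:,:200]=0;m[:,340:]=0
    n,l,stt,c=cv2.connectedComponentsWithStats(m.astype(np.uint8))
    for i in range(1,n):
        if stt[i,4]>12:print(nm,c[i],stt[i,4],ray(s,[c[i]],.133)[0])
c=np.array([.4755,.1375]);a=np.radians(22.4)
for o in (-.65,-1.3): print(c+.046*np.array([np.cos(a+o),np.sin(a+o)]))
# lug centre mid at r~41 z = lid z + .0025..; tcp z .2097 -> lid bottom .1712, lug top .1762
print('lug top r41 expect', c, ray(s,[(255,160)],.1762))
E
```

```text
red [320.05343511 187.07633588] 131 [0.50428156 0.1009576  0.133     ]
or [297.55633803 151.12676056] 142 [0.5209055  0.12550558 0.133     ]
or [254.5        160.55555556] 288 [0.50415239 0.14941721 0.133     ]
[0.5199652 0.1257167]
[0.50376693 0.10120977]
lug top r41 expect [0.4755 0.1375] [[0.51258968 0.15259472 0.1762    ]]
```

Emit:
carry_out(series=[0.1, 0, 0.8, 0, 0.001, 0, 0.1, 0, 2, 0, 0.001, 0, 0.1, 0, 3, 0, 0.001, 0, 0.1, 0, 3.5, 0, 0.001, 0, 0.1, 0, 3.8, 0, 0.001, 0, 0.1, 0, 4.1, 0, 0.001, 0, 0.1, 0, 4.3, 0, 0.001, 0])

```text
clock: 6.95
ee_pos: [0.4761, 0.1374, 0.1667]
orientation: [[0.924, 0.382, -0.0], [0.382, -0.924, -0.0], [-0.0, 0.0, -1.0]]
ft_force: [-0.3, 0.3, -0.4]
gripper_width: 0.197
```

```bash
python3 - <<'E'
from h import *
s=snap('wrist','w6.png');st=ctrl.get_state(); print(st['clock'],st['ee_pos'],st['orientation'],st['ft_force'],st['wrist_torque'],st['gripper_width'])
E
```

```text
7.0 [0.47610982 0.13736884 0.16659256] [[ 9.24225817e-01  3.81846254e-01 -2.76678638e-04]
 [ 3.81846203e-01 -9.24225853e-01 -2.22572868e-04]
 [-3.40702166e-04  1.00058903e-04 -9.99999937e-01]] [-0.23596714 -0.31622408 -2.23317075] [-0.05162196  0.00411899 -0.01279824] 0.19564665135948098
```

View pics/w6.png

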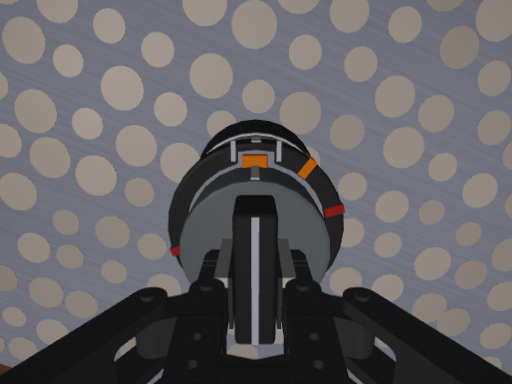

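The lug at (255,160) is inside the notch and there is no contact force. I'll go on down to the seat.

Emit:
carry_out(series=[0, 0, 0.2, 0, 0, 0, 0, 0, 0.4, 0, 0, 0, 0, 0, 0.55, 0, 0, 0, 0, 0, 0.65, 0, 0, 0, 0, 0, 0.72, 0, 0, 0, 0, 0, 0.76, 0, 0, 0, 0, 0, 0.76, 0, 0, 0])

```text
clock: 7.7
ee_pos: [0.4761, 0.1374, 0.1595]
orientation: [[0.924, 0.382, -0.0], [0.382, -0.924, -0.0], [-0.0, 0.0, -1.0]]
ft_force: [-3.0, -0.5, 10.3]
gripper_width: 0.198
```

```bash
python3 - <<'E'
from h import *
s=snap('wrist','w7.png');st=ctrl.get_state(); print(st['clock'],st['ee_pos'],st['orientation'],st['ft_force'],st['wrist_torque'],st['gripper_width'])
E
```

```text
7.75 [0.47603547 0.13738096 0.15944384] [[ 9.24239827e-01  3.81812412e-01 -1.53221493e-04]
 [ 3.81812391e-01 -9.24239837e-01 -1.50078570e-04]
 [-1.98915269e-04  8.02067265e-05 -9.99999977e-01]] [-2.83572202  0.31307083  9.31828116] [-0.06067229  0.54951965  0.03185609] 0.192763677085983
```

View pics/w7.png

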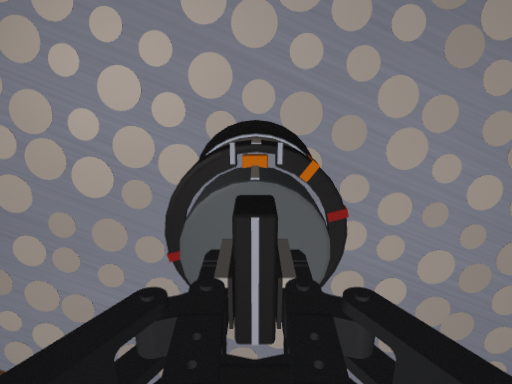

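The lid is seated: TCP z is 0.1595 as predicted, with about 9 N of seat reaction. Next is the clockwise turn, +z in the tool frame.

Emit:
carry_out(series=[0, 0, 0.03, 0, 0, 0, 0, 0, 0.03, 0, 0, 0.06, 0, 0, 0.03, 0, 0, 0.14, 0, 0, 0.03, 0, 0, 0.22, 0, 0, 0.03, 0, 0, 0.3, 0, 0, 0.03, 0, 0, 0.38, 0, 0, 0.03, 0, 0, 0.46, 0, 0, 0.03, 0, 0, 0.53, 0, 0, 0.03, 0, 0, 0.58, 0, 0, 0.03, 0, 0, 0.6], force=100, jaw=0)

```text
clock: 8.75
ee_pos: [0.4766, 0.137, 0.1596]
orientation: [[0.978, -0.208, 0.001], [-0.208, -0.978, -0.001], [0.001, 0.0, -1.0]]
ft_force: [-0.2, -5.4, 5.7]
gripper_width: 0.189
```

```bash
python3 - <<'E'
from h import *
s=snap('wrist','w8.png');st=ctrl.get_state(); print(st['clock'],st['ee_pos'],st['orientation'],st['ft_force'],st['wrist_torque'],st['gripper_width'])
x=st['orientation'][:,0];print(np.radians(22.4)-np.arctan2(x[1],x[0]))
E
```

```text
8.8 [0.47657473 0.13703389 0.15956357] [[ 9.77965645e-01 -2.08763777e-01  9.39722202e-04]
 [-2.08763258e-01 -9.77966010e-01 -6.21206247e-04]
 [ 1.04870173e-03  4.11338899e-04 -9.99999366e-01]] [ 0.6610685  -4.93320065  6.53832915] [-1.01218357 -0.02629614  0.06830579] 0.18771675750649364
0.6012640528896258
```

View pics/w8.png

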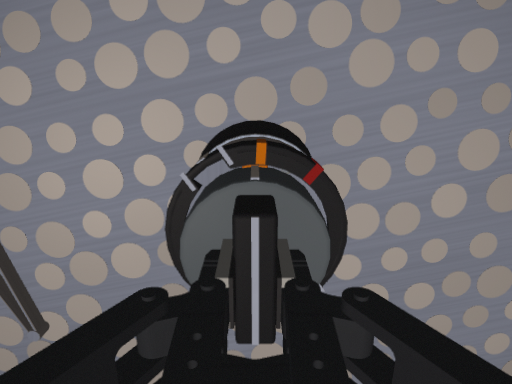

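The lid turned with the grip, and the ridge line at (255,172) is just short of the orange bar at (261,153). I'll add the last 0.05 rad and hold.

Emit:
carry_out(series=[0, 0, 0.03, 0, 0, 0.03, 0, 0, 0.03, 0, 0, 0.05, 0, 0, 0.03, 0, 0, 0.05, 0, 0, 0.03, 0, 0, 0.05, 0, 0, 0.03, 0, 0, 0.05, 0, 0, 0.03, 0, 0, 0.05, 0, 0, 0.03, 0, 0, 0.05, 0, 0, 0.03, 0, 0, 0.05, 0, 0, 0.03, 0, 0, 0.05, 0, 0, 0.03, 0, 0, 0.05])

```text
clock: 9.8
ee_pos: [0.4767, 0.1367, 0.1596]
orientation: [[0.966, -0.257, 0.001], [-0.257, -0.966, -0.001], [0.001, 0.001, -1.0]]
ft_force: [-1.7, -4.7, 5.8]
gripper_width: 0.188
```

Emit:
carry_out(series=[0, 0, 0.03, 0, 0, 0, 0, 0, 0.03, 0, 0, 0, 0, 0, 0.03, 0, 0, 0, 0, 0, 0.03, 0, 0, 0, 0, 0, 0.03, 0, 0, 0, 0, 0, 0.03, 0, 0, 0, 0, 0, 0.03, 0, 0, 0, 0, 0, 0.03, 0, 0, 0, 0, 0, 0.03, 0, 0, 0, 0, 0, 0.03, 0, 0, 0])

```text
clock: 10.8
ee_pos: [0.4766, 0.1365, 0.1595]
orientation: [[0.966, -0.257, 0.001], [-0.257, -0.966, -0.001], [0.002, 0.001, -1.0]]
ft_force: [-2.1, -3.3, 6.2]
gripper_width: 0.19
```

```bash
python3 - <<'E'
from h import *
s=snap('wrist','w9.png');st=ctrl.get_state(); print(st['clock'],st['ee_pos'],st['orientation'][:,2],st['ft_force'],st['wrist_torque'],st['gripper_width'])
x=st['orientation'][:,0];print(np.radians(22.4)-np.arctan2(x[1],x[0]))
snap('side','s9.png');snap('top','t9.png')
E
python3 z.py pics/s9.png 150 80 110 130 4 pics/s9z.png
```

```text
10.85 [0.47663695 0.13649289 0.15952955] [ 0.00130593 -0.00138823 -0.99999818] [-2.3348083  -3.17551762  6.45798499] [-0.37716013  0.39423905  0.15897117] 0.18737902930857034
0.6507610883530872
```

View pics/w9.png

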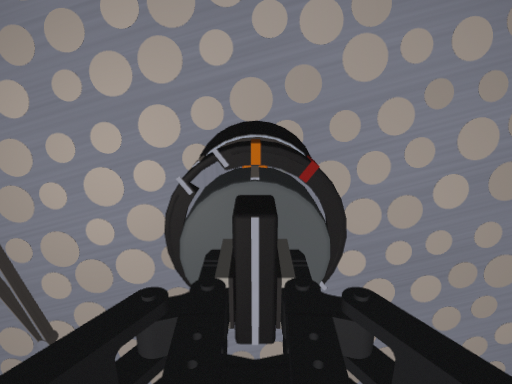

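View pics/s9z.png

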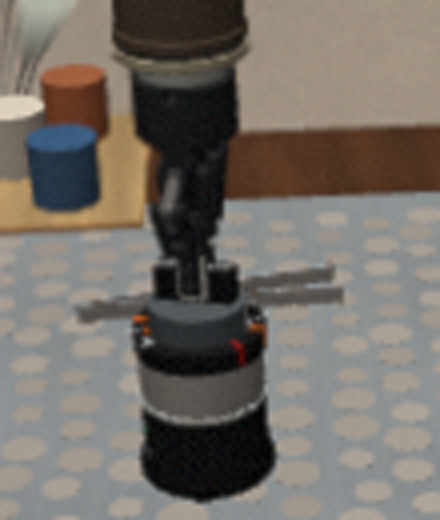

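The lid's line at (255,172) lies on the orange bar at (256,153). The turn reads 0.651 rad, z is at the seat, and the side view shows the lid down. I'll hold one more second, then hand in.

Emit:
carry_out(series=[0, 0, 0.03, 0, 0, 0, 0, 0, 0.03, 0, 0, 0, 0, 0, 0.03, 0, 0, 0, 0, 0, 0.03, 0, 0, 0, 0, 0, 0.03, 0, 0, 0, 0, 0, 0.03, 0, 0, 0, 0, 0, 0.03, 0, 0, 0, 0, 0, 0.03, 0, 0, 0, 0, 0, 0.03, 0, 0, 0, 0, 0, 0.03, 0, 0, 0])

```text
clock: 11.95
ee_pos: [0.4767, 0.1365, 0.1596]
orientation: [[0.966, -0.257, 0.002], [-0.257, -0.966, -0.001], [0.002, 0.001, -1.0]]
ft_force: [-0.8, -0.6, 5.3]
gripper_width: 0.187
```

```bash
python3 - <<'E'
from h import *
st=ctrl.get_state();x=st['orientation'][:,0];print(st['clock'],st['ee_pos'],np.radians(22.4)-np.arctan2(x[1],x[0]),st['ft_force'],st['gripper_width'],abs(st['qd']).max())
print(ctrl.close_job())
E
```

```text
11.95 [0.47665659 0.13645831 0.15955814] 0.6505760320507084 [-0.78398811 -0.62034798  5.32447685] 0.18718265585969648 0.0019989918061697003
the job is handed in; nothing more can be done
None
```

I gripped the lid by its ridge, seated it in the grinder with its lugs in the notches, and twisted it clockwise to the orange mark. I held it there for about 3 s, then handed the job in at 11.95 s with the lid still gripped at 100 N.

- **Turn:** the last reading was 0.651 rad from the notches, and the lid's line lay on the orange bar in the wrist picture. I estimated the switch value from this angle; I did not read it directly.
- **Seat:** the gripper height of 0.1596 m matched the value I predicted for a lid fully home, with about 5 N of seat reaction and negligible tilt. The gripper stood about 1 mm off the grinder's axis as I measured it.
- **Rest of the scene:** the arm was at rest and the lid never came near the lock. The arm's path stayed clear of the kettle, bowls, creamer and tongs, but I did not measure their positions again at the end.

No check failed. The two wrist-camera measurements of the grinder disagreed by under 1 mm.

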